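# Find the warped print by rocking it on the inspection plate

### The arm

A 6-joint arm with a two-finger parallel gripper is mounted at the origin on the work surface. World frame = base frame: x ahead of the robot, y to its left, z up, the work surface at z = 0. Lengths are in m, angles in rad, forces in N, time in s.
With the tool pointing down it reaches from about 0.325 to 0.85 m from the base axis. Payload 15.5 kg.
Tool frame: the origin (TCP) lies between the finger pads; the fingertips stand ahead of it and the grasp point (between the pads) lies 6 mm ahead of it (tip_extent is the z of the fingertips in the tool frame, in m); z points along the fingers, y is the line along which they close (so a half turn about z gives the same grasp; the last joint's range is limited). The gripper opens to 91 mm and grips with 3 to 60 N. Pads are 32 mm wide; open, the fingers measure 118 mm over their backs; the gripper's body (76 mm by 178 mm) begins 60 mm behind the grasp point.
Start: joints at [1.185, 0.494, 1.345, -0, 1.302, -0.096], TCP at [0.179, 0.599, 0.199] pointing down, gripper open.
Joint ranges: [-2.91, 2.91], [-0.82, 2.16], [0.22, 2.67], [-1.22, 4.37], [0.12, 2.79], [-3.08, 3.08]. Speed limits (rad/s): [1.89, 1.89, 2.57, 3.01, 3.01, 3.01].

### API

Orientations are given as a unit quaternion [x, y, z, w].
In Python, from cell import * gives the robot as it stands.
- The arm moves only by the shell command python3 -m pendant 'ROWS' [FORCE]. ROWS is JSON, a list of rows, each a list of 5 numbers: the closure, from -1 (fully open) to 1 (shut), then the shift along the world's x, y, z in m, then the turn about the world's z in degrees. In form: [[claw, dx, dy, dz, spin], ...]. A call has 1 to 10 rows; each row shifts and turns the commanded pose from where the row before left it; what a row does not reach is not made up. A row lasts 1/12 s, in which the tool goes at most 41.7 mm and 7.16 degrees, less where a joint would pass 70% of its speed; a pose out of reach is approached as far as the arm can. A call is refused whole if a number of a shift passes 0.0417 or a number of a turn 7.16, either way. A call with a gripper value outside its range is refused whole. The fingers move at their own pace and stop on an object; FORCE is the grip in N (left out, the last holds). Time passes only in rows, so rows that do not move let the fingers close. It gives the time, the measured TCP pose, the force, the opening and the grip force at its end, in the units of the state.
- get_state(): the state, without advancing time (a new reading comes with each control period).
- capture(name): name is "scene" or "side" or "wrist"; returns a dict with "color" (400x640x3 uint8, red, green, blue), "fx", "fy", "cx", "cy" (pixels), "cam_to_world" (4x4, takes a point from camera to world coordinates); the wrist camera has in their place "tool_from_camera" (4x4, takes a point from camera to tool coordinates, whose origin is the TCP and whose axes are the flange's). Camera axes: x right, y down, z forward; pixel columns grow to the right and rows downward; lengths in m; the calibration is good to about 2 mm. The wrist camera is an equidistant fisheye: a pixel r from the principal point sees the ray r / f radians off the axis. A picture is of the moment at which its call begins: read the wrist's pose just before it. There is no depth.
- hand_in(): hands the job in; it is judged then, once.
Trained networks look in a picture, given as the dict that the camera call returned (one of the last four; its "shot" number tells which), for a name from the list of things; names that differ only in an ending like _2 or _b are one class to them, and where a whole thing is asked for, a point or a joint stands for the part that bears it (a point fixed in the world has none). Each returns a list of dicts, best first, with "p" (0 to 1); they miss things now and then, are a little off and sometimes report something else, mostly with a low value. They report only what shows in the picture. A call takes as long as a camera call. They do not tell look-alikes from the thing itself.
- look_for(thing, picture): "bbox" ([left, top, right, bottom] in pixels, round what is visible of it).
- trace(thing, picture): "mask" (400x640 bool, what is visible of it) and "bbox" ([left, top, right, bottom] in pixels, round what is visible of it).
- pinpoint(thing, picture): "xy" ([column, row] in pixels: a listed point, or the origin of a listed thing).
The state is a dict: "time_s": time; "joint_pos": joint angles; "qd": joint speeds; "joint_efforts": joint torques, N m; "eef_pos": TCP position; "tcp_rot": TCP orientation; "force": force on the tool from outside, world axes, zero at the start; "ft_torque": the same for the moment, N m; "gripper_width": finger opening in m; "finger_force": force on a finger pad.
Only numpy, scipy, OpenCV 4.12 (cv2) and the standard library are available. Lean on these libraries where they do the work, as an engineer would, in place of code of your own. Each camera call takes 0.05 s, during which the arm holds its last target. There are 200 camera calls.

### The job

One of the three printed lids on the inspection plate has a warped underside. Find it by feel: with closed fingers press gently on top of a lid's near end for half a second, then on its far end for half a second, to find the one that rocks. Set the warped lid down gently, grip bar up, lengthwise flat in the reject tray and let go; leave the two good lids where they lie on the plate and do not disturb anything else.

Things in the scene. Friction and masses are not known exactly. Their poses are not given: they have to be found in the camera images.
- plate: inspection plate: dark flat metal slab on a white base with stiff rubber feet, 300 (x) x 380 (y) x 50 mm high; stays in place but gives 1 mm per 30 N of downward force; origin at the centre of its underside on the desk, its flat top 50 mm above that. The three lids stand side by side along its y, about 40 mm from its middle towards the robot. The long way of each lid points roughly away from the robot
- lid_a_center (a point): middle of lid a, one of three grey printed lids that look alike: plate 120 long (its x) x 80 (y) x 10 mm thick, about 0.12 kg, with an upright flat-sided grip bar in the middle of its top, 12 mm thick along x, 50 mm long along y, 28 mm high. This point is 19 mm above the lid's underside (half its height). x points to the far end, z up. Rests level, bar up, on the plate
- lid_a_near (a point): point on the flat top of lid a, 52 mm from its middle towards its near end (robot's side), 10 mm above its underside at rest: where to press the near end
- lid_a_far (a point): point on the flat top of lid a, 52 mm from its middle towards its far end: where to press the far end
- lid_b_center (a point): middle of lid b, one of three grey printed lids that look alike: plate 120 long (its x) x 80 (y) x 10 mm thick, about 0.12 kg, with an upright flat-sided grip bar in the middle of its top, 12 mm thick along x, 50 mm long along y, 28 mm high. This point is 19 mm above the lid's underside (half its height). x points to the far end, z up. Rests level, bar up, on the plate
- lid_b_near (a point): point on the flat top of lid b, 52 mm from its middle towards its near end (robot's side), 10 mm above its underside at rest: where to press the near end
- lid_b_far (a point): point on the flat top of lid b, 52 mm from its middle towards its far end: where to press the far end
- lid_c_center (a point): middle of lid c, one of three grey printed lids that look alike: plate 120 long (its x) x 80 (y) x 10 mm thick, about 0.12 kg, with an upright flat-sided grip bar in the middle of its top, 12 mm thick along x, 50 mm long along y, 28 mm high. This point is 19 mm above the lid's underside (half its height). x points to the far end, z up. Rests level, bar up, on the plate
- lid_c_near (a point): point on the flat top of lid c, 52 mm from its middle towards its near end (robot's side), 10 mm above its underside at rest: where to press the near end
- lid_c_far (a point): point on the flat top of lid c, 52 mm from its middle towards its far end: where to press the far end
- lid_a: lid a, origin at the centre of its underside. Two lids are flat and sink only with the plate (under 0.5 mm at 8 N); one, equally high and level at rest, stands on a 16 mm wide band across its middle, its underside curling up 5 mm to both ends: about 1 N on an end tips it 0.096 rad, so a finger pressing 52 mm out sinks 3 to 5 mm before firm resistance. Brittle: at most 30 N against the plate, 40 N against the tray; do not drop it over 10 mm
- lid_b: lid b, origin at the centre of its underside. Two lids are flat and sink only with the plate (under 0.5 mm at 8 N); one, equally high and level at rest, stands on a 16 mm wide band across its middle, its underside curling up 5 mm to both ends: about 1 N on an end tips it 0.096 rad, so a finger pressing 52 mm out sinks 3 to 5 mm before firm resistance. Brittle: at most 30 N against the plate, 40 N against the tray; do not drop it over 10 mm
- lid_c: lid c, origin at the centre of its underside. Two lids are flat and sink only with the plate (under 0.5 mm at 8 N); one, equally high and level at rest, stands on a 16 mm wide band across its middle, its underside curling up 5 mm to both ends: about 1 N on an end tips it 0.096 rad, so a finger pressing 52 mm out sinks 3 to 5 mm before firm resistance. Brittle: at most 30 N against the plate, 40 N against the tray; do not drop it over 10 mm
- tray: fixed white open reject tray, 146 (x) x 130 (y) x 15 mm high, walls and floor 5 mm thick (inside 136 x 120); origin at the centre of its underside on the desk, axes along its sides. A 2.5 mm high, 22 mm wide ledge runs across the floor at each x end. A lid lies in it lengthwise along the tray's x (8 mm to spare at each end, 20 mm at each side): a flat lid on the ledges, the warped one lower, its middle on the floor
- gauge: steel gauge block 35 x 30 x 20 mm on the far part of the inspection plate; a bystander, origin at its underside or middle; leave it alone
- bracket: small black printed angle bracket 30 x 40 x 30 mm on the far part of the plate; a bystander, origin at its underside or middle; leave it alone
- nozzle_tin: round metal tin 40 mm across, 25 mm high, on the far part of the plate; a bystander, origin at its underside or middle; leave it alone
- scraper: small scraper 105 mm long, 18 mm high, lying on the desk beyond the tray; a bystander, origin at its underside or middle; leave it alone
- driver: screwdriver lying on the desk left of the plate; a bystander, origin at its underside or middle; leave it alone
Mind the look-alikes: they are no part of the job. Leave any turquoise look-alike of the lid_b alone.

How it is judged:
On the way, in this order (a step that is already met when the one before it is completed fails the run):
1. a lid is rocked by a press on its near end until that end lands on the plate (only the warped one can) (((height (world z) of lid_a_near below 0.0564 m and height (world z) of lid_a_far above 0.064 m and contact force between the fingers and lid_a above 0.5 N and contact force between lid_a and plate above 1 N) or (height (world z) of lid_b_near below 0.0564 m and height (world z) of lid_b_far above 0.064 m and contact force between the fingers and lid_b above 0.5 N and contact force between lid_b and plate above 1 N) or (height (world z) of lid_c_near below 0.0564 m and height (world z) of lid_c_far above 0.064 m and contact force between the fingers and lid_c above 0.5 N and contact force between lid_c and plate above 1 N))), for 0.2 s.
2. then it is rocked by a press on its far end until that end lands (((height (world z) of lid_a_far below 0.0564 m and height (world z) of lid_a_near above 0.064 m and contact force between the fingers and lid_a above 0.5 N and contact force between lid_a and plate above 1 N) or (height (world z) of lid_b_far below 0.0564 m and height (world z) of lid_b_near above 0.064 m and contact force between the fingers and lid_b above 0.5 N and contact force between lid_b and plate above 1 N) or (height (world z) of lid_c_far below 0.0564 m and height (world z) of lid_c_near above 0.064 m and contact force between the fingers and lid_c above 0.5 N and contact force between lid_c and plate above 1 N))), for 0.2 s.
At the end, for the whole second after the job is handed in: One lid, the warped one, lies at rest, grip bar up and lengthwise (within 0.4 rad) in the tray, its middle within 30 mm of the tray's and down on the floor, where a flat lid would stand 2.5 mm higher on the ledges; the other two lie level and at rest on the plate within 30 mm of where they started (((z of lid_a in the frame of tray between 0.003 and 0.0067 m and horizontal distance between lid_a and tray below 0.03 m and angle between lid_a's own z axis and vertical below 0.13 rad and angle between the x axis of lid_a and the x axis of tray, either way round below 0.4 rad and distance of each of lid_b, lid_c from where it was at the start of the episode below 0.03 m and angle between each of lid_b, lid_c's own z axis and vertical below 0.03 rad) or (z of lid_b in the frame of tray between 0.003 and 0.0067 m and horizontal distance between lid_b and tray below 0.03 m and angle between lid_b's own z axis and vertical below 0.13 rad and angle between the x axis of lid_b and the x axis of tray, either way round below 0.4 rad and distance of each of lid_a, lid_c from where it was at the start of the episode below 0.03 m and angle between each of lid_a, lid_c's own z axis and vertical below 0.03 rad) or (z of lid_c in the frame of tray between 0.003 and 0.0067 m and horizontal distance between lid_c and tray below 0.03 m and angle between lid_c's own z axis and vertical below 0.13 rad and angle between the x axis of lid_c and the x axis of tray, either way round below 0.4 rad and distance of each of lid_a, lid_b from where it was at the start of the episode below 0.03 m and angle between each of lid_a, lid_b's own z axis and vertical below 0.03 rad)) and linear speed of each of lid_a, lid_b, lid_c below 0.02 m/s); the robot touches nothing.
It fails at once if a lid is pressed against the plate with more than 30 N or the tray with more than 40 N (contact force between any of lid_a, lid_b, lid_c and plate above 30 N or contact force between any of lid_a, lid_b, lid_c and tray above 40 N).
It fails at once if a lid is dropped (moves faster than 0.5 m/s with no finger on it) ((linear speed of lid_a above 0.5 m/s and contact force between the fingers and lid_a below 0.1 N) or (linear speed of lid_b above 0.5 m/s and contact force between the fingers and lid_b below 0.1 N) or (linear speed of lid_c above 0.5 m/s and contact force between the fingers and lid_c below 0.1 N)).
It fails at once if a bystander is disturbed (moved more than 30 mm) (distance of any of gauge, bracket, nozzle_tin, scraper, driver from where it was at the start of the episode above 0.03 m).
It also fails if it takes over 72 s, if anything falls off the work surface, if the arm or the gripper's body presses on something with over 40 N, if the wrist force passes 120 N, or if a joint passes its speed limit or range.

## Working session

There is one attempt and no reset: what is moved stays moved. The work goes in short steps, Python scripts to look and compute and a shell command to move; the robot and the scene stay as the last step left them, time stands still between calls to the robot, and variables do not carry over. Pictures are saved under pics/ and viewed, at most 10 in all, crops included, and the job is handed in when it is done.

```bash
mkdir -p pics
python3 - <<'E'
from cell import *
import cv2
s=get_state();print({k:s[k] for k in s if k not in('qd','joint_efforts')})
for n in("scene","side"):
    c=capture(n);cv2.imwrite(f"pics/{n}0.png",c["color"][:,:,::-1])
    print(n,c["fx"],c["cx"],c["cy"],c["cam_to_world"])
    for t in("lid_a_center","tray","plate"):
        print(t,[(round(d["p"],2),[round(float(v)) for v in d["xy"]]) for d in pinpoint(t,c)])
E
```

```text
{'time_s': 0.0, 'joint_pos': array([ 1.18547587e+00,  4.94182834e-01,  1.34612566e+00,  1.21944350e-05,
        1.30250743e+00, -9.54642145e-02]), 'eef_pos': array([0.17845507, 0.59856606, 0.19854035]), 'tcp_rot': array([ 1.44422880e-01,  9.89515870e-01, -5.92648693e-04, -1.51329635e-04]), 'force': array([0.28922264, 0.18201192, 0.91927027]), 'ft_torque': array([ 0.01058839, -0.04268122,  0.04641503]), 'finger_force': 0.0, 'gripper_width': 0.09151842349283851}
scene 426.8337942382842 316.379893334953 194.47732901723603 [[ 0.80675832  0.38841419 -0.44528129  0.96116635]
 [ 0.59079979 -0.51771091  0.6188142  -0.5677432 ]
 [ 0.00982924 -0.7623056  -0.64714261  0.76283387]
 [ 0.          0.          0.          1.        ]]
lid_a_center [(0.98, [330, 204]), (0.39, [339, 229])]
tray [(0.94, [192, 316]), (0.34, [356, 182])]
plate [(0.91, [342, 226])]
side 411.518627890433 321.3564002493931 197.7506866624142 [[ 0.98172684 -0.12478988  0.14366591  0.32042877]
 [-0.18951959 -0.57305048  0.79730513 -0.77099918]
 [-0.01716779 -0.80996335 -0.58622916  0.68724397]
 [ 0.          0.          0.          1.        ]]
lid_a_center [(0.69, [337, 190]), (0.63, [360, 193]), (0.18, [326, 159])]
tray [(0.93, [353, 338])]
plate [(0.59, [356, 209])]
```

View pics/scene0.png

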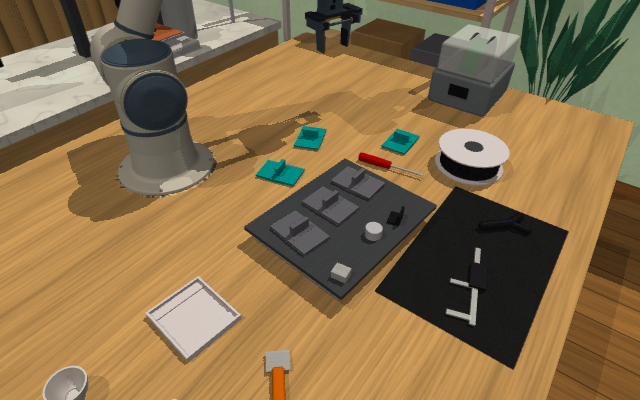

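View pics/side0.png

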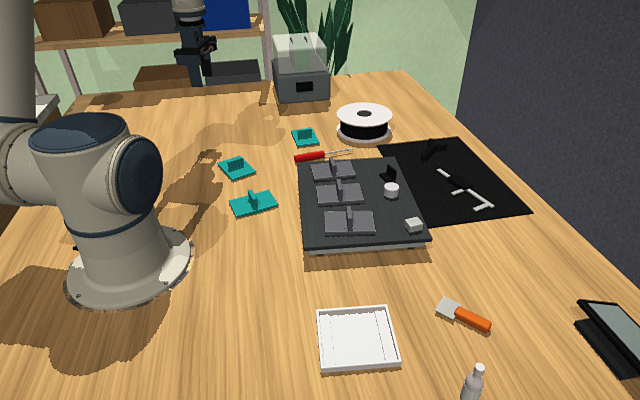

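The scene picture shows three grey lids on the dark plate, at about (300,232), (330,204) and (358,181). The tray is at (193,317), and three turquoise look-alikes lie off the plate at (310,137), (401,140) and (280,172). The grey lids on the plate fit the description. I'll confirm with an enlarged crop and compute positions.

```bash
cat > h.py <<'E'
import numpy as np,cv2
from cell import *
def ray(c,uv):
    v=np.array([(uv[0]-c["cx"])/c["fx"],(uv[1]-c["cy"])/c["fy"],1.]);T=np.array(c["cam_to_world"])
    return T[:3,3],T[:3,:3]@v
def hit(c,uv,z):
    o,d=ray(c,uv);return (o+d*(z-o[2])/d[2])[:2].round(4)
E
python3 - <<'E'
from h import *
for n in("scene","side"):
    c=capture(n)
    im=c["color"]
    if n=="side": cv2.imwrite("pics/crop.png",cv2.resize(im[140:260,280:440,::-1],None,fx=5,fy=5,interpolation=cv2.INTER_CUBIC))
    for t,z in(("lid_a_center",.069),("lid_a_near",.06),("lid_a_far",.06),("tray",0.)):
        print(n,t,[(round(d["p"],2),[round(float(v)) for v in d["xy"]],hit(c,d["xy"],z)) for d in pinpoint(t,c)])
    for t in("tray","lid_a","plate"):
      for d in trace(t,c):
        r=cv2.minAreaRect(np.argwhere(d["mask"])[:,::-1].astype(np.float32))
        k=max(cv2.findContours(d["mask"].astype(np.uint8),0,1)[0],key=cv2.contourArea)
        q=cv2.approxPolyDP(k,4,True)[:,0]
        z={"tray":.015,"lid_a":.06,"plate":.05}[t]
        print(n,t,round(d["p"],2),d["bbox"],[tuple(hit(c,p,z).tolist()) for p in q])
E
```

```text
scene lid_a_center [(0.9, [333, 204], array([0.5362, 0.0923]))]
scene lid_a_near [(0.64, [316, 196], array([0.4794, 0.0997]))]
scene lid_a_far [(0.94, [346, 212], array([0.5742, 0.0924]))]
scene tray [(0.72, [191, 317], array([ 0.4611, -0.3071]))]
scene tray 0.75 [301.6, 189.2, 357.0, 226.4] [(0.434, 0.1044), (0.5554, 0.0862), (0.5638, 0.1621), (0.483, 0.1931), (0.4493, 0.1839)]
scene tray 0.7 [145.3, 277.4, 239.8, 362.4] [(0.4079, -0.2354), (0.3895, -0.3604), (0.5378, -0.379), (0.5523, -0.257)]
scene tray 0.45 [334.9, 167.3, 384.8, 194.9] [(0.442, 0.2285), (0.5619, 0.2207), (0.5688, 0.2956), (0.4876, 0.3216), (0.4496, 0.3053)]
scene lid_a 0.92 [295.7, 125.3, 328.0, 152.3] [(0.2505, 0.3487), (0.2942, 0.2481), (0.3552, 0.2745), (0.3167, 0.3692)]
scene lid_a 0.88 [267.3, 210.8, 330.5, 254.1] [(0.4578, -0.0487), (0.5711, -0.0766), (0.589, -0.0031), (0.4746, 0.0245)]
scene lid_a 0.8 [255.1, 160.3, 303.9, 186.6] [(0.2994, 0.0771), (0.4015, 0.1002), (0.3847, 0.1692), (0.2806, 0.1435)]
scene lid_a 0.78 [329.1, 166.8, 386.5, 201.2] [(0.4738, 0.1704), (0.5859, 0.1684), (0.5945, 0.24), (0.5137
[... 1739 characters left out ...]
)]
side lid_a 0.27 [434.4, 294.8, 489.9, 334.8] [(0.6174, -0.3096), (0.6786, -0.3811), (0.6943, -0.3736), (0.7021, -0.3598), (0.651, -0.2894)]
side plate 0.91 [299.1, 153.4, 433.1, 256.1] [(0.7317, 0.2626), (0.6009, 0.2674), (0.5927, 0.1891), (0.5493, 0.1667), (0.5946, 0.1312), (0.5825, 0.0579), (0.5455, 0.0394), (0.593, 0.0121), (0.581, -0.0607), (0.5643, -0.0755), (0.4613, -0.0535), (0.469, 0.0347), (0.5301, 0.0515), (0.4638, 0.0615), (0.4691, 0.1488), (0.5263, 0.1666), (0.4725, 0.1836), (0.475, 0.2835), (0.4381, 0.2799), (0.4055, -0.0306), (0.4137, -0.1088), (0.6426, -0.1342), (0.6928, -0.1173), (0.6995, -0.0594), (0.6638, -0.0858), (0.6465, -0.0519), (0.6716, -0.0256), (0.7022, -0.0403)]
```

View pics/crop.png

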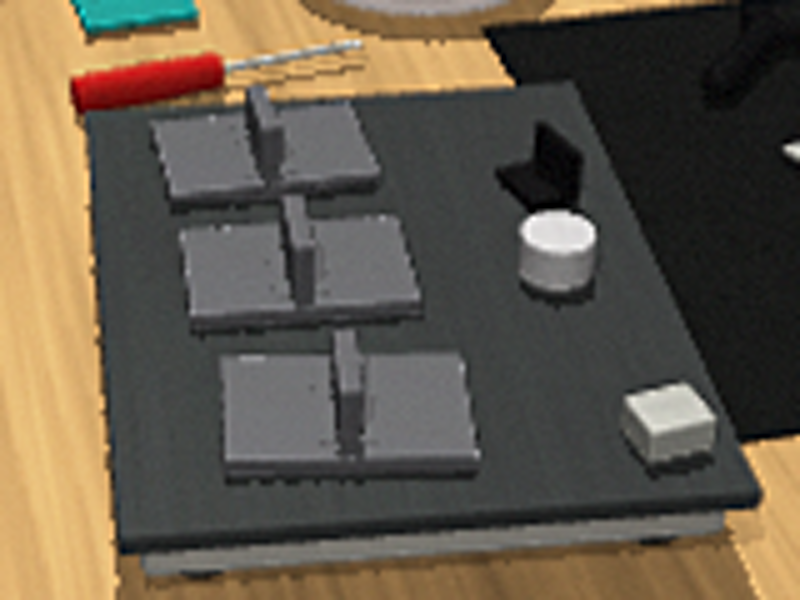

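The crop confirms three grey lids on the plate. In the crop they are at (265,150), (300,265) and (350,415), which puts their centres near (.532,.212), (.526,.091) and (.524,-.027). The turquoise ones are off the plate and ruled out. I'll move above the lids with the fingers closed.

```bash
python3 -m pendant '[[1,0.025,-0.035,0.005,-6.5],[1,0.025,-0.035,0.005,-6.5],[1,0.025,-0.035,0.005,-6.5],[1,0.025,-0.035,0.005,-6.5],[1,0.025,-0.035,0.005,-6.5],[1,0.025,-0.035,0.005,-6.5],[1,0.025,-0.035,0.005,-6.5],[1,0.025,-0.035,0.005,-6.5],[1,0.025,-0.035,0.005,-6.5],[1,0.025,-0.035,0.005,-6.5]]' 20; python3 -m pendant '[[1,0.025,-0.037,0,-6],[1,0.025,-0.037,0,-6],[1,0.025,-0.037,0,-3],[1,0,-0.03,0,0],[1,0,-0.02,0,0],[1,0,0,0,0]]'
```

```text
time_s: 2.03
eef_pos: [0.42, 0.2604, 0.2477]
tcp_rot: [0.656, 0.755, 0.0, 0.0]
force: [1.0, 0.4, 0.6]
gripper_width: 0.0271
finger_force: 0.0
time_s: 2.53
eef_pos: [0.4894, 0.1052, 0.2472]
tcp_rot: [0.748, 0.664, -0.0, 0.0]
force: [-0.5, 1.0, 0.5]
gripper_width: 0.0006
finger_force: 0.0
```

```bash
cat >> h.py <<'E'
from scipy.spatial.transform import Rotation as Rn
def wcap():
    s=get_state();c=capture("wrist");T=np.eye(4);T[:3,:3]=Rn.from_quat(s["tcp_rot"]).as_matrix();T[:3,3]=s["eef_pos"]
    c["W"]=T@np.array(c["tool_from_camera"]);return c
def whit(c,uv,z):
    a=np.array([(uv[0]-c["cx"])/c["fx"],(uv[1]-c["cy"])/c["fy"]]);t=np.hypot(*a)
    v=np.r_[a/max(t,1e-9)*np.sin(t),np.cos(t)];d=c["W"][:3,:3]@v;o=c["W"][:3,3]
    return (o+d*(z-o[2])/d[2])[:2].round(4)
E
python3 - <<'E'
from h import *
c=wcap();cv2.imwrite("pics/w1.png",c["color"][:,:,::-1])
for t,z in(("lid_a_center",.069),("lid_a_near",.06),("lid_a_far",.06),("tray",0.)):
    print(t,[(round(d["p"],2),[round(float(v)) for v in d["xy"]],whit(c,d["xy"],z)) for d in pinpoint(t,c)])
for d in trace("lid_a",c):
    k=max(cv2.findContours(d["mask"].astype(np.uint8),0,1)[0],key=cv2.contourArea)
    q=cv2.approxPolyDP(k,5,True)[:,0];print(round(d["p"],2),[(tuple(p.tolist()),tuple(whit(c,p,.06).tolist())) for p in q])
E
```

```text
lid_a_center [(0.88, [352, 180], array([0.5283, 0.0988]))]
lid_a_near [(0.62, [304, 183], array([0.4712, 0.1006]))]
lid_a_far [(0.72, [388, 180], array([0.5755, 0.0924]))]
tray [(0.62, [341, 87], array([0.533 , 0.2161])), (0.35, [350, 180], array([0.5316, 0.0834]))]
0.79 [((342, 239), (0.5098, 0.0203)), ((398, 243), (0.5843, 0.0043))]
0.78 [((395, 149), (0.5867, 0.13)), ((300, 149), (0.4711, 0.1426)), ((301, 211), (0.462, 0.0648)), ((393, 210), (0.5792, 0.0518))]
0.77 [((207, 102), (0.364, 0.2178)), ((143, 136), (0.2633, 0.1928)), ((162, 182), (0.2796, 0.1266)), ((227, 151), (0.3805, 0.1528))]
0.59 [((163, 0), (0.3152, 0.3723)), ((127, 0), (0.2566, 0.394)), ((113, 12), (0.2312, 0.3841)), ((140, 65), (0.2732, 0.2892)), ((181, 34), (0.3387, 0.3144))]
0.57 [((389, 51), (0.5918, 0.251)), ((291, 57), (0.4743, 0.2549)), ((297, 120), (0.4721, 0.1779)), ((394, 113), (0.5893, 0.1742))]
```

View pics/w1.png

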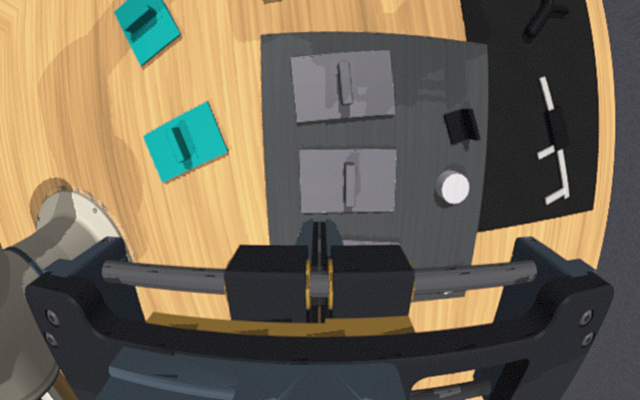

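The wrist view shows the left lid around (343,87) and the middle lid around (348,180), with the right one hidden behind the gripper. Both match my estimates.

```bash
python3 -c "
import cell;print([n for n in dir(cell) if n[0]!='_'],getattr(cell,'tip_extent',None))"
python3 -m pendant '[[1,-0.0155,-0.0066,-0.04,0],[1,0,0,-0.04,0],[1,0,0,-0.03,0],[1,0,0,-0.02,0],[1,0,0,-0.01,0],[1,0,0,0,0],[1,0,0,0,0]]'
```

```text
['MotionError', 'capture', 'get_state', 'hand_in', 'look_for', 'pinpoint', 'tip_extent', 'trace'] 0.025
time_s: 3.42
eef_pos: [0.4741, 0.1029, 0.1088]
tcp_rot: [0.746, 0.666, -0.0, -0.0]
force: [-0.3, 0.9, 0.5]
gripper_width: 0.0004
finger_force: 0.0
```

```bash
python3 -m pendant '[[1,0,-0.004,-0.012,0],[1,0,0,-0.006,0],[1,0,0,0,0],[1,0,0,0,0]]';python3 -m pendant '[[1,0,0,-0.001,0],[1,0,0,-0.001,0],[1,0,0,-0.001,0],[1,0,0,0,0],[1,0,0,0,0]]'
```

```text
time_s: 3.75
eef_pos: [0.4744, 0.0985, 0.0913]
tcp_rot: [0.747, 0.665, 0.0, 0.0]
force: [1.3, -0.0, -1.2]
gripper_width: 0.0004
finger_force: 0.0
time_s: 4.17
eef_pos: [0.4743, 0.0983, 0.0879]
tcp_rot: [0.747, 0.665, 0.0, -0.0]
force: [0.4, 0.9, -1.1]
gripper_width: 0.0005
finger_force: 0.0
```

```bash
for i in 1 2 3 4; do :; done; python3 -m pendant '[[1,0,0,-0.001,0],[1,0,0,-0.001,0],[1,0,0,0,0],[1,0,0,0,0]]';python3 -m pendant '[[1,0,0,-0.0005,0],[1,0,0,-0.0005,0],[1,0,0,0,0],[1,0,0,0,0]]'
```

```text
time_s: 4.5
eef_pos: [0.4742, 0.0982, 0.0857]
tcp_rot: [0.747, 0.665, -0.0, -0.0]
force: [-0.2, -0.4, -0.4]
gripper_width: 0.0005
finger_force: 0.0
time_s: 4.83
eef_pos: [0.4742, 0.0982, 0.0848]
tcp_rot: [0.747, 0.665, -0.0, -0.0]
force: [-0.9, -0.2, -0.4]
gripper_width: 0.0009
finger_force: 0.0
```

```bash
python3 -m pendant '[[1,0,0,-0.0005,0],[1,0,0,0,0],[1,0,0,0,0]]';python3 -m pendant '[[1,0,0,-0.0005,0],[1,0,0,0,0],[1,0,0,0,0]]'
```

```text
time_s: 5.08
eef_pos: [0.4743, 0.0982, 0.0843]
tcp_rot: [0.747, 0.665, 0.0, 0.0]
force: [-0.4, -0.8, -0.7]
gripper_width: 0.0004
finger_force: 0.0
time_s: 5.33
eef_pos: [0.4742, 0.0983, 0.0838]
tcp_rot: [0.747, 0.665, -0.0, -0.0]
force: [0.2, 1.4, 0.3]
gripper_width: 0.0004
finger_force: 0.0
```

```bash
for r in 1; do python3 -m pendant '[[1,0,0,-0.0005,0],[1,0,0,0,0],[1,0,0,0,0]]';python3 -m pendant '[[1,0,0,-0.0005,0],[1,0,0,0,0],[1,0,0,0,0]]'; python3 -m pendant '[[1,0,0,-0.0005,0],[1,0,0,0,0],[1,0,0,0,0]]'; done | grep -E "pos|force:"
```

```text
eef_pos: [0.4742, 0.0982, 0.0833]
force: [-0.0, 0.2, -0.9]
finger_force: 0.0
eef_pos: [0.4742, 0.0983, 0.0828]
force: [0.6, -0.5, -0.5]
finger_force: 0.0
eef_pos: [0.4743, 0.0982, 0.0823]
force: [0.3, -0.3, -0.6]
finger_force: 0.0
```

```bash
{ python3 -m pendant '[[1,0,0,-0.0005,0],[1,0,0,0,0],[1,0,0,0,0]]';python3 -m pendant '[[1,0,0,-0.0005,0],[1,0,0,0,0],[1,0,0,0,0]]'; python3 -m pendant '[[1,0,0,-0.0005,0],[1,0,0,0,0],[1,0,0,0,0]]'; } | grep -E "pos|force:"
```

```text
eef_pos: [0.4742, 0.0983, 0.0818]
force: [0.1, 0.2, 0.5]
finger_force: 0.0
eef_pos: [0.4742, 0.0982, 0.0813]
force: [-0.3, 0.8, -0.7]
finger_force: 0.0
eef_pos: [0.4742, 0.0982, 0.0808]
force: [0.4, 0.2, -0.9]
finger_force: 0.0
```

```bash
python3 - <<'E'
from h import *
c=capture("side");cv2.imwrite("pics/p1.png",cv2.resize(c["color"][120:260,260:440,::-1],None,fx=4,fy=4,interpolation=cv2.INTER_CUBIC))
E
python3 -c "
from cell import *
import numpy as np
print(get_state()['force'],get_state()['eef_pos'])"
```

```text
[ 1.18582366 -0.01138293  1.19501927] [0.47423549 0.09824559 0.08079741]
```

View pics/p1.png

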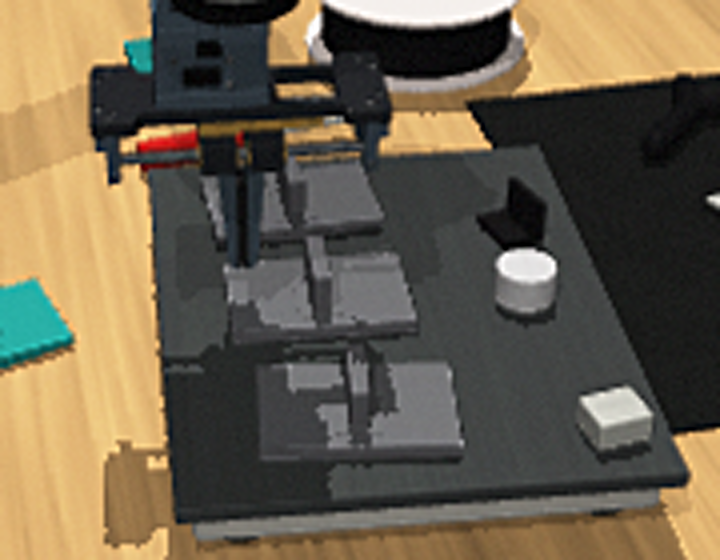

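Run:
```python
from h import *
s=get_state();c=capture("side");T=np.linalg.inv(np.array(c["cam_to_world"]))
for p in([.4742,.0982,.0558],[.4742,.0982,.0658],[.4742,.0982,.0808],[.474,.0986,.06]):
    q=T@np.r_[p,1];q/=q[2];u=np.array([c["fx"]*q[0]+c["cx"],c["fy"]*q[1]+c["cy"]]);print(p,u,(u-[260,120])*4)
for t in("lid_a_near","lid_a_far","lid_a_center"):print(t,[(round(d["p"],2),d["xy"],hit(c,d["xy"],.06)) for d in pinpoint(t,c)])
print(get_state()['force'])
```

```text
[0.4742, 0.0982, 0.0558] [320.2459917  195.53716501] [240.9839668  302.14866005]
[0.4742, 0.0982, 0.0658] [320.17451036 192.43722711] [240.69804143 289.74890844]
[0.4742, 0.0982, 0.0808] [320.06582059 187.72366786] [240.26328235 270.89467144]
[0.474, 0.0986, 0.06] [320.11296675 194.16261227] [240.45186701 296.65044909]
lid_a_near [(0.86, [321.1, 192.3], array([0.4781, 0.1064])), (0.47, [351.2, 342.3], array([ 0.4435, -0.3522])), (0.18, [339.6, 194.0], array([0.5242, 0.0884]))]
lid_a_far [(0.86, [360.3, 192.5], array([0.5791, 0.0834])), (0.54, [385.9, 177.1], array([0.6681, 0.14  ])), (0.53, [417.1, 223.0], array([ 0.6776, -0.0672]))]
lid_a_center [(0.95, [338.7, 189.8], array([0.5262, 0.1078])), (0.57, [329.1, 164.9], array([0.5273, 0.2379])), (0.45, [386.6, 174.7], array([0.6739, 0.1514]))]
[0.15717512 0.04181789 0.03346998]
```

Run:
```python
from h import *
c=capture("side");a=c["color"][165:215,300:375,::-1];a=cv2.convertScaleAbs(a,alpha=1.8)
b=capture("scene")["color"][170:220,290:365,::-1];b=cv2.convertScaleAbs(b,alpha=1.8)
cv2.imwrite("pics/p2.png",np.hstack([cv2.resize(x,(400,267),interpolation=cv2.INTER_NEAREST) for x in(a,b)]))
```

```text
(no output)
```

View pics/p2.png

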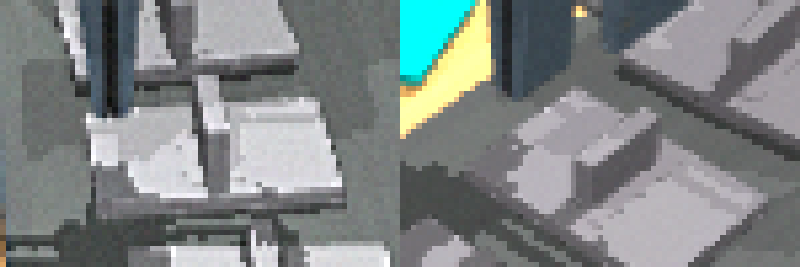

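Run:
```python
from h import *
a=capture("side");b=capture("scene")
def tri(ua,ub):
    A=np.zeros((3,3));r=np.zeros(3)
    for c,u in((a,ua),(b,ub)):
        o,d=ray(c,u);d/=np.linalg.norm(d);P=np.eye(3)-np.outer(d,d);A+=P;r+=P@o
    return np.linalg.solve(A,r).round(4)
print("tip",tri((320.6,187),(311.6,188)))
f=lambda x,y:(300+x/400*75,165+y/267*50); g=lambda x,y:(290+(x-400)/400*75,170+y/267*50)
print("far-right top corner",tri(f(345,192),g(765,190)),"far-left top",tri(f(320,97),g(655,110)))
print("near-left top",tri(f(85,117),g(575,90)),"bar top ends",tri(f(205,77),g(650,110)))
print(get_state()["eef_pos"])
```

```text
tip [0.4739 0.0887 0.0896]
far-right top corner [0.5914 0.1151 0.0396] far-left top [0.5644 0.0632 0.1231]
near-left top [0.4703 0.1425 0.0553] bar top ends [0.5279 0.1209 0.0856]
[0.47424834 0.09822932 0.08083804]
```

Run:
```python
from h import *
for n,boxes in(("side",dict(Mfar=(350,190,372,210),Rfar=(355,215,385,240),gauge=(400,215,426,236),Mbar=(334,172,348,205))),("scene",dict(Mfar=(338,206,362,226),gauge=(326,258,356,286),Rfar=(305,230,333,258)))):
    o=cv2.imread(f"pics/{n}0.png",0).astype(np.float32);w=cv2.cvtColor(capture(n)["color"],cv2.COLOR_RGB2GRAY).astype(np.float32)
    for k,(x0,y0,x1,y1) in boxes.items():
        t=o[y0:y1,x0:x1];W=np.eye(2,3,dtype=np.float32);p=w[y0:y1,x0:x1]
        try: cc,W=cv2.findTransformECC(t,p,W,cv2.MOTION_TRANSLATION,(3,200,1e-6),None,3);print(n,k,round(cc,3),W[:,2])
        except cv2.error: print(n,k,"fail")
a=capture("scene");T=np.linalg.inv(np.array(a["cam_to_world"]))
for p in([.4742,.0982,.0558],[.4742,.0982,.0808],[.4742,.0982,.09]):
    q=T@np.r_[p,1];q/=q[2];print(p,a["fx"]*q[0]+a["cx"],a["fy"]*q[1]+a["cy"])
```

```text
side Mfar 0.962 [ 0.06787776 -0.06479771]
side Rfar 0.925 [0.8452598  0.22759105]
side gauge 1.0 [-0.00179901 -0.00368355]
side Mbar 0.969 [-0.00187709  0.11383894]
scene Mfar 0.894 [ 0.16218129 -0.0883984 ]
scene gauge 1.0 [ 0.00621105 -0.01465865]
scene Rfar 0.911 [0.38959068 0.09545138]
[0.4742, 0.0982, 0.0558] 313.87555992228874 196.46722637398003
[0.4742, 0.0982, 0.0808] 313.93570139461644 188.89718888895757
[0.4742, 0.0982, 0.09] 313.9582936736565 186.0534873202074
```

Neither camera sees lid M tilt, and both place the fingertip still about 20 mm above it. The tip sits near the TCP height rather than 25 mm ahead, so I'll descend further in guarded steps.

```bash
{ python3 -m pendant '[[1,0,0,-0.0015,0],[1,0,0,-0.0015,0],[1,0,0,0,0]]';python3 -m pendant '[[1,0,0,-0.0015,0],[1,0,0,-0.0015,0],[1,0,0,0,0]]'; python3 -m pendant '[[1,0,0,-0.0015,0],[1,0,0,-0.0015,0],[1,0,0,0,0]]'; } | grep -E "pos|force:"
python3 - <<'E'
from h import *
c=capture("side");a=c["color"][165:215,300:375,::-1];a=cv2.convertScaleAbs(a,alpha=1.8)
b=capture("scene")["color"][170:220,290:365,::-1];b=cv2.convertScaleAbs(b,alpha=1.8)
cv2.imwrite("pics/p3.png",np.hstack([cv2.resize(x,(400,267),interpolation=cv2.INTER_NEAREST) for x in(a,b)]))
E
```

```text
eef_pos: [0.4741, 0.0982, 0.0775]
force: [0.3, -0.5, 0.0]
finger_force: 0.0
eef_pos: [0.4741, 0.0982, 0.0745]
force: [0.2, -0.7, -0.6]
finger_force: 0.0
eef_pos: [0.4741, 0.0982, 0.0715]
force: [-0.2, 0.2, 1.1]
finger_force: 0.0
```

View pics/p3.png

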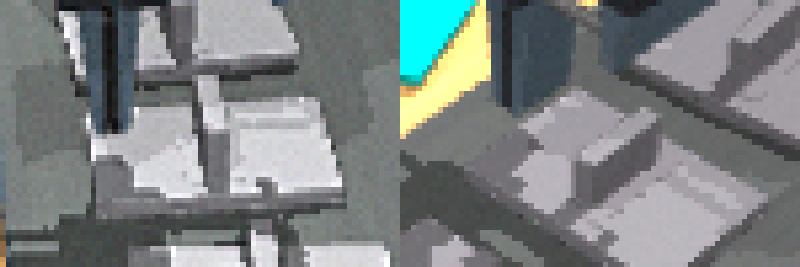

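The tip followed the move, reaching (110,131) in the left crop and (515,108) in the right one. It is still roughly 13 mm above the lid.

```bash
{ python3 -m pendant '[[1,0,0,-0.001,0],[1,0,0,-0.001,0],[1,0,0,0,0]]';python3 -m pendant '[[1,0,0,-0.001,0],[1,0,0,-0.001,0],[1,0,0,0,0]]'; python3 -m pendant '[[1,0,0,-0.001,0],[1,0,0,-0.001,0],[1,0,0,0,0]]';python3 -m pendant '[[1,0,0,-0.001,0],[1,0,0,0,0]]'; } | grep -E "pos|force:"
```

```text
eef_pos: [0.4742, 0.0982, 0.0697]
force: [-0.0, 0.5, -0.2]
finger_force: 0.0
eef_pos: [0.4742, 0.0982, 0.0676]
force: [-0.6, 0.7, 0.8]
finger_force: 0.0
eef_pos: [0.4742, 0.0982, 0.0657]
force: [-0.5, -0.2, -0.7]
finger_force: 0.0
eef_pos: [0.4742, 0.0982, 0.0647]
force: [0.3, -0.1, -0.4]
finger_force: 0.0
```

```bash
{ python3 -m pendant '[[1,0,0,-0.001,0],[1,0,0,0,0]]';python3 -m pendant '[[1,0,0,-0.001,0],[1,0,0,0,0]]'; python3 -m pendant '[[1,0,0,-0.0005,0],[1,0,0,0,0]]';python3 -m pendant '[[1,0,0,-0.0005,0],[1,0,0,0,0]]'; } | grep -E "pos|force:"
```

```text
eef_pos: [0.4742, 0.0982, 0.0637]
force: [-0.1, 0.6, -0.4]
finger_force: 0.0
eef_pos: [0.4742, 0.0982, 0.0627]
force: [-0.5, -0.3, -0.8]
finger_force: 0.0
eef_pos: [0.4742, 0.0983, 0.0623]
force: [0.0, -0.9, 0.3]
finger_force: 0.0
eef_pos: [0.4742, 0.0982, 0.0618]
force: [0.8, -0.4, 0.0]
finger_force: 0.0
```

```bash
{ python3 -m pendant '[[1,0,0,-0.0005,0],[1,0,0,0,0]]';python3 -m pendant '[[1,0,0,-0.0005,0],[1,0,0,0,0]]'; python3 -m pendant '[[1,0,0,-0.0005,0],[1,0,0,0,0]]'; } | grep -E "pos|force:"
```

```text
eef_pos: [0.4742, 0.0983, 0.0613]
force: [0.1, -0.9, -0.6]
finger_force: 0.0
eef_pos: [0.4742, 0.0982, 0.0608]
force: [0.1, 0.6, -0.7]
finger_force: 0.0
eef_pos: [0.4742, 0.0982, 0.0602]
force: [0.2, 0.4, 0.2]
finger_force: 0.0
```

```bash
cat > tilt.py <<'E'
from h import *
for n,boxes in(("side",dict(Mfar=(350,190,372,210),Mbar=(334,172,348,205))),("scene",dict(Mfar=(338,206,362,226)))):
    o=cv2.imread(f"pics/{n}0.png",0).astype(np.float32);w=cv2.cvtColor(capture(n)["color"],cv2.COLOR_RGB2GRAY).astype(np.float32)
    for k,(x0,y0,x1,y1) in boxes.items():
        W=np.eye(2,3,dtype=np.float32)
        try: cc,W=cv2.findTransformECC(o[y0:y1,x0:x1],w[y0:y1,x0:x1],W,cv2.MOTION_TRANSLATION,(3,200,1e-6),None,3);print(n,k,round(cc,3),W[:,2])
        except cv2.error: print(n,k,"fail")
E
python3 tilt.py
{ python3 -m pendant '[[1,0,0,-0.0005,0],[1,0,0,0,0]]';python3 -m pendant '[[1,0,0,-0.0005,0],[1,0,0,0,0]]'; python3 -m pendant '[[1,0,0,-0.0005,0],[1,0,0,0,0]]'; python3 -m pendant '[[1,0,0,-0.0005,0],[1,0,0,0,0]]';} | grep -E "pos|force:"; python3 tilt.py
```

```text
side Mfar 0.924 [ 0.2853959  -0.07487779]
side Mbar 0.901 [-0.07402153 -0.3136072 ]
scene Mfar 0.92 [0.02749494 0.01017192]
eef_pos: [0.4743, 0.0982, 0.0598]
force: [-0.2, 0.3, -0.1]
finger_force: 0.0
eef_pos: [0.4742, 0.0983, 0.0593]
force: [-0.6, 0.1, 0.6]
finger_force: 0.0
eef_pos: [0.4742, 0.0982, 0.0588]
force: [-0.4, -0.4, -0.5]
finger_force: 0.0
eef_pos: [0.4742, 0.0982, 0.0583]
force: [-0.7, 0.0, -0.3]
finger_force: 0.0
side Mfar 0.923 [ 0.30488452 -0.05574407]
side Mbar 0.878 [-0.08836492 -0.38420644]
scene Mfar 0.941 [-0.03400755  0.03899556]
```

```bash
{ python3 -m pendant '[[1,0,0,-0.0005,0],[1,0,0,0,0]]';python3 -m pendant '[[1,0,0,-0.0005,0],[1,0,0,0,0]]'; python3 -m pendant '[[1,0,0,-0.0005,0],[1,0,0,0,0]]'; python3 -m pendant '[[1,0,0,-0.0005,0],[1,0,0,0,0]]';} | grep -E "pos|force:"; python3 tilt.py;  python3 - <<'E'
from h import *
c=capture("side");a=c["color"][165:215,300:375,::-1];a=cv2.convertScaleAbs(a,alpha=1.8)
b=capture("scene")["color"][170:220,290:365,::-1];b=cv2.convertScaleAbs(b,alpha=1.8)
cv2.imwrite("pics/p4.png",np.hstack([cv2.resize(x,(400,267),interpolation=cv2.INTER_NEAREST) for x in(a,b)]))
E
```

```text
eef_pos: [0.4743, 0.0982, 0.0578]
force: [-1.2, -0.1, -0.0]
finger_force: 0.0
eef_pos: [0.4742, 0.0982, 0.0572]
force: [-0.3, 0.3, 0.8]
finger_force: 0.0
eef_pos: [0.4742, 0.0982, 0.0568]
force: [0.2, 0.9, -0.2]
finger_force: 0.0
eef_pos: [0.4742, 0.0982, 0.0563]
force: [0.4, 0.1, -0.0]
finger_force: 0.0
side Mfar 0.923 [ 0.26291227 -0.04493788]
side Mbar 0.888 [-0.02880432 -0.2950252 ]
scene Mfar 0.929 [-0.00624442  0.0104987 ]
```

View pics/p4.png

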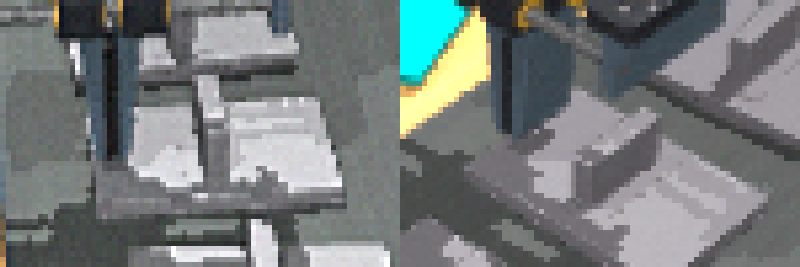

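The tip is now at about (110,158) in the left crop and (510,135) in the right one, which is right at the lid's top. I'll continue in fine steps.

```bash
{ python3 -m pendant '[[1,0,0,-0.0005,0],[1,0,0,0,0]]';python3 -m pendant '[[1,0,0,-0.0005,0],[1,0,0,0,0]]'; python3 -m pendant '[[1,0,0,-0.0005,0],[1,0,0,0,0]]'; python3 -m pendant '[[1,0,0,-0.0005,0],[1,0,0,0,0]]';} | grep -E "pos|force:"; python3 tilt.py
```

```text
eef_pos: [0.4742, 0.0982, 0.0558]
force: [-0.1, -0.8, -1.1]
finger_force: 0.0
eef_pos: [0.4742, 0.0983, 0.0553]
force: [0.6, 0.8, 0.1]
finger_force: 0.0
eef_pos: [0.4743, 0.0982, 0.0548]
force: [-0.7, 0.3, -0.3]
finger_force: 0.0
eef_pos: [0.4743, 0.0983, 0.0543]
force: [0.2, -0.2, 0.7]
finger_force: 0.0
side Mfar 0.921 [ 0.30306938 -0.04696507]
side Mbar 0.906 [-0.0308269  -0.19048999]
scene Mfar 0.927 [0.02466068 0.00070997]
```

```bash
{ python3 -m pendant '[[1,0,0,-0.0004,0],[1,0,0,0,0]]';python3 -m pendant '[[1,0,0,-0.0004,0],[1,0,0,0,0]]'; python3 -m pendant '[[1,0,0,-0.0004,0],[1,0,0,0,0]]';} | grep -E "pos|force:"; python3 tilt.py
```

```text
eef_pos: [0.4743, 0.0982, 0.0539]
force: [0.2, -0.1, -0.7]
finger_force: 0.0
eef_pos: [0.4743, 0.0982, 0.0535]
force: [-0.7, -0.0, 0.0]
finger_force: 0.0
eef_pos: [0.4742, 0.0982, 0.0531]
force: [0.2, -0.9, -0.7]
finger_force: 0.0
side Mfar 0.907 [ 0.35764283 -0.06736274]
side Mbar 0.911 [-0.02758367 -0.08839409]
scene Mfar 0.937 [0.00033444 0.04355469]
```

```bash
{ python3 -m pendant '[[1,0,0,-0.0004,0],[1,0,0,0,0]]';python3 -m pendant '[[1,0,0,-0.0004,0],[1,0,0,0,0]]'; python3 -m pendant '[[1,0,0,-0.0004,0],[1,0,0,0,0]]';python3 -m pendant '[[1,0,0,-0.0004,0],[1,0,0,0,0]]';} | grep -E "time|pos|force:"; python3 tilt.py
```

```text
time_s: 13.63
eef_pos: [0.4742, 0.0982, 0.0527]
force: [1.2, -0.8, 0.0]
finger_force: 0.0
time_s: 13.8
eef_pos: [0.4742, 0.0982, 0.0523]
force: [0.1, -0.5, 0.0]
finger_force: 0.0
time_s: 13.97
eef_pos: [0.4743, 0.0982, 0.0519]
force: [0.8, 1.6, -0.4]
finger_force: 0.0
time_s: 14.13
eef_pos: [0.4742, 0.0982, 0.0515]
force: [0.4, -0.5, 0.3]
finger_force: 0.0
side Mfar 0.904 [ 0.30042842 -0.06477822]
side Mbar 0.902 [-0.02051878 -0.05944863]
scene Mfar 0.934 [0.02130705 0.01973787]
```

```bash
{ python3 -m pendant '[[1,0,0,-0.0004,0],[1,0,0,0,0]]';python3 -m pendant '[[1,0,0,-0.0004,0],[1,0,0,0,0]]'; python3 -m pendant '[[1,0,0,-0.0004,0],[1,0,0,0,0]]';} | grep -E "time|pos|force:"; python3 tilt.py
```

```text
time_s: 14.4
eef_pos: [0.4742, 0.0982, 0.0511]
force: [0.9, 0.4, 0.7]
finger_force: 0.0
time_s: 14.57
eef_pos: [0.4742, 0.0982, 0.0507]
force: [-0.4, 1.1, 0.0]
finger_force: 0.0
time_s: 14.73
eef_pos: [0.4742, 0.0982, 0.0503]
force: [-0.0, 0.7, -0.2]
finger_force: 0.0
side Mfar 0.901 [ 0.31974038 -0.08836068]
side Mbar 0.904 [-0.00962743 -0.04820751]
scene Mfar 0.943 [-0.0051938  0.026656 ]
```

```bash
{ python3 -m pendant '[[1,0,0,-0.0005,0],[1,0,0,0,0]]';python3 -m pendant '[[1,0,0,-0.0005,0],[1,0,0,0,0]]'; python3 -m pendant '[[1,0,0,-0.0005,0],[1,0,0,0,0]]';python3 -m pendant '[[1,0,0,-0.0005,0],[1,0,0,0,0]]';} | grep -E "pos|force:"; python3 tilt.py
```

```text
eef_pos: [0.4743, 0.0982, 0.0498]
force: [-0.5, -0.5, -0.3]
finger_force: 0.0
eef_pos: [0.4742, 0.0983, 0.0493]
force: [-0.3, -0.2, -0.6]
finger_force: 0.0
eef_pos: [0.4742, 0.0982, 0.0488]
force: [0.1, -1.0, -0.6]
finger_force: 0.0
eef_pos: [0.4742, 0.0982, 0.0483]
force: [-0.0, 0.6, -0.0]
finger_force: 0.0
side Mfar 0.901 [ 0.32833445 -0.08508149]
side Mbar 0.9 [ 0.01524037 -0.02277205]
scene Mfar 0.945 [0.01259218 0.03123644]
```

```bash
{ python3 -m pendant '[[1,0,0,-0.0005,0],[1,0,0,0,0]]';python3 -m pendant '[[1,0,0,-0.0005,0],[1,0,0,0,0]]'; python3 -m pendant '[[1,0,0,-0.0005,0],[1,0,0,0,0]]';} | grep -E "pos|force:"; python3 tilt.py
```

```text
eef_pos: [0.4743, 0.0982, 0.0478]
force: [-0.3, 1.0, 0.1]
finger_force: 0.0
eef_pos: [0.4742, 0.0982, 0.0473]
force: [-0.4, -0.2, 0.4]
finger_force: 0.0
eef_pos: [0.4742, 0.0982, 0.0467]
force: [-0.2, -0.1, 0.7]
finger_force: 0.0
side Mfar 0.893 [ 0.28403646 -0.11802451]
side Mbar 0.888 [-0.03093436 -0.0053526 ]
scene Mfar 0.948 [0.00776923 0.0367654 ]
```

```bash
cat > tip.py <<'E'
from h import *
U={}
for n,(x0,y0,x1,y1) in(("side",(308,160,335,215)),("scene",(296,160,325,215))):
    c=capture(n);a=c["color"][y0:y1,x0:x1].astype(int)
    m=(a[...,2]-a[...,0]>12)|((a.sum(2)<75))
    rows=np.where(m.sum(1)>=3)[0]
    for r in rows[-5:]:
        xs=np.where(m[r])[0]+x0;print(n,r+y0,xs.min(),xs.max(),len(xs))
E
python3 tip.py
python3 - <<'E'
from h import *
c=capture("side")["color"];print(c[188:206,321].tolist());b=capture("scene")["color"];print(b[186:210,311].tolist())
E
```

```text
side 192 317 324 6
side 193 317 323 5
side 194 318 324 5
side 195 318 324 5
side 196 318 323 5
scene 193 309 317 6
scene 194 309 312 4
scene 195 308 312 5
scene 196 308 314 6
scene 197 310 312 3
[[17, 18, 17], [13, 16, 15], [13, 13, 16], [15, 12, 16], [18, 19, 18], [16, 17, 17], [14, 13, 15], [13, 12, 15], [19, 19, 21], [45, 46, 47], [64, 66, 66], [70, 69, 73], [66, 66, 68], [66, 67, 68], [76, 75, 79], [66, 66, 67], [64, 65, 66], [63, 62, 64]]
[[33, 40, 44], [35, 43, 49], [38, 45, 51], [39, 46, 53], [39, 46, 52], [38, 45, 51], [39, 46, 52], [39, 46, 52], [41, 48, 54], [39, 47, 53], [39, 45, 52], [39, 46, 52], [41, 48, 53], [57, 57, 60], [65, 63, 64], [63, 63, 65], [64, 63, 65], [64, 63, 65], [63, 61, 64], [66, 64, 67], [76, 73, 76], [57, 55, 56], [55, 54, 55], [47, 48, 49]]
```

Run:
```python
from h import *
for n,u in(("side",(321,197.2)),("scene",(311,199.2))):
    c=capture(n);o,d=ray(c,u)
    for y in(.078,.082,.086,.09,.098): print(n,y,(o+d*(y-o[1])/d[1]).round(4))
```

```text
side 0.078 [0.4725 0.078  0.0649]
side 0.082 [0.4732 0.082  0.062 ]
side 0.086 [0.4739 0.086  0.059 ]
side 0.09 [0.4747 0.09   0.0561]
side 0.098 [0.4761 0.098  0.0502]
scene 0.078 [0.4801 0.078  0.0637]
scene 0.082 [0.4772 0.082  0.0594]
scene 0.086 [0.4742 0.086  0.0551]
scene 0.09 [0.4712 0.09   0.0507]
scene 0.098 [0.4652 0.098  0.0421]
```

```bash
{ python3 -m pendant '[[1,0,0,-0.0004,0],[1,0,0,0,0]]';python3 -m pendant '[[1,0,0,-0.0004,0],[1,0,0,0,0]]'; python3 -m pendant '[[1,0,0,-0.0004,0],[1,0,0,0,0]]';python3 -m pendant '[[1,0,0,-0.0004,0],[1,0,0,0,0]]';} | grep -E "pos|force:"; python3 tilt.py
```

```text
eef_pos: [0.4742, 0.0982, 0.0464]
force: [-0.1, 0.5, 0.2]
finger_force: 0.0
eef_pos: [0.4742, 0.0983, 0.046]
force: [-0.3, -0.5, -0.2]
finger_force: 0.0
eef_pos: [0.4742, 0.0982, 0.0456]
force: [0.2, 0.0, 0.2]
finger_force: 0.0
eef_pos: [0.4743, 0.0982, 0.0453]
force: [-0.6, 0.1, 3.6]
finger_force: 1.9
side Mfar 0.894 [ 0.45282906 -0.07109235]
side Mbar 0.911 [0.00031123 0.06014204]
scene Mfar 0.963 [-0.11888278  0.17123072]
```

```bash
{ python3 -m pendant '[[1,0,0,-0.0004,0],[1,0,0,0,0]]';python3 -m pendant '[[1,0,0,-0.0004,0],[1,0,0,0,0]]'; python3 -m pendant '[[1,0,0,-0.0004,0],[1,0,0,0,0]]';} | grep -E "time|pos|force:"; python3 tilt.py
```

```text
time_s: 17.43
eef_pos: [0.4743, 0.0982, 0.045]
force: [-2.3, -0.7, 11.4]
finger_force: 5.1
time_s: 17.6
eef_pos: [0.4742, 0.0983, 0.0448]
force: [-3.2, -0.3, 15.1]
finger_force: 7.9
time_s: 17.77
eef_pos: [0.4743, 0.0983, 0.0446]
force: [-4.6, -0.1, 21.5]
finger_force: 10.6
side Mfar 0.883 [0.399629  0.1823844]
side Mbar 0.903 [-0.02489656  0.17148532]
scene Mfar 0.941 [-0.16402002  0.33582646]
```

M's near end is firm straight away: contact at TCP z 0.0454, then 21 N within 1 mm, so M is flat. That calibrates the contact height. Next is the right lid, R.

```bash
python3 -m pendant '[[1,0,0,0.015,0],[1,0,-0.02,0.01,-4],[1,0,-0.04,0,0],[1,-0.001,-0.035,0,0],[1,0,-0.02,0,0],[1,0,0,-0.01,0],[1,0,0,-0.008,0],[1,0,0,-0.002,0],[1,0,0,0,0],[1,0,0,0,0]]'; python3 -m pendant '[[1,0,0,-0.001,0],[1,0,0,0,0],[1,0,0,0,0]]'
```

```text
time_s: 18.7
eef_pos: [0.4731, -0.0161, 0.0489]
tcp_rot: [0.769, 0.639, -0.0, -0.0]
force: [0.7, 0.1, 0.6]
gripper_width: 0.0005
finger_force: 0.0
time_s: 18.95
eef_pos: [0.4734, -0.0165, 0.0482]
tcp_rot: [0.769, 0.639, 0.0, 0.0]
force: [-0.4, -0.7, -0.2]
gripper_width: 0.0003
finger_force: 0.0
```

```bash
{ python3 -m pendant '[[1,0,0,-0.001,0],[1,0,0,-0.001,0],[1,0,0,0,0]]';python3 -m pendant '[[1,0,0,-0.0005,0],[1,0,0,0,0]]'; python3 -m pendant '[[1,0,0,-0.0005,0],[1,0,0,0,0]]';python3 -m pendant '[[1,0,0,-0.0004,0],[1,0,0,0,0]]';} | grep -E "pos|force:"
```

```text
eef_pos: [0.4732, -0.0167, 0.0459]
force: [-0.6, -0.2, 0.1]
finger_force: 0.0
eef_pos: [0.4732, -0.0168, 0.0455]
force: [0.2, -0.5, -0.1]
finger_force: 0.0
eef_pos: [0.4733, -0.0168, 0.0452]
force: [-0.5, -0.4, 6.8]
finger_force: 3.5
eef_pos: [0.4732, -0.0168, 0.0449]
force: [-2.7, 0.5, 12.8]
finger_force: 6.2
```

R's near end is firm as well, so it is flat. That leaves the left lid, L.

```bash
python3 -m pendant '[[1,0,0,0.015,0],[1,0,0.02,0.01,4],[1,0.002,0.04,0,5],[1,0.002,0.04,0,0],[1,0.002,0.04,0,0],[1,0,0.04,0,0],[1,0,0.03,0,0],[1,0,0.021,0,0],[1,0,0,-0.01,0],[1,0,0,0,0]]'; python3 -m pendant '[[1,0,0,-0.008,0],[1,0,0,-0.003,0],[1,0,0,-0.001,0],[1,0,0,0,0],[1,0,0,0,0]]'
```

```text
time_s: 20.53
eef_pos: [0.4784, 0.2149, 0.0584]
tcp_rot: [0.716, 0.698, -0.001, -0.0]
force: [-1.6, -0.5, -0.7]
gripper_width: 0.0005
finger_force: 0.0
time_s: 20.95
eef_pos: [0.4794, 0.2137, 0.0477]
tcp_rot: [0.717, 0.697, -0.0, -0.0]
force: [0.2, 0.6, -0.2]
gripper_width: 0.0002
finger_force: 0.0
```

```bash
{ python3 -m pendant '[[1,0,0,-0.001,0],[1,0,0,-0.001,0],[1,0,0,0,0]]';python3 -m pendant '[[1,0,0,-0.0005,0],[1,0,0,0,0]]'; python3 -m pendant '[[1,0,0,-0.0005,0],[1,0,0,0,0]]';python3 -m pendant '[[1,0,0,-0.0005,0],[1,0,0,0,0]]';python3 -m pendant '[[1,0,0,-0.0005,0],[1,0,0,0,0]]';} | grep -E "pos|force:"
```

```text
eef_pos: [0.4793, 0.2142, 0.0456]
force: [-0.0, -0.4, 0.1]
finger_force: 0.0
eef_pos: [0.4793, 0.2143, 0.0451]
force: [-0.2, -0.8, -0.2]
finger_force: 0.1
eef_pos: [0.4793, 0.2143, 0.0446]
force: [-1.4, 0.3, 0.0]
finger_force: 0.2
eef_pos: [0.4792, 0.2143, 0.0441]
force: [0.6, 0.2, 0.6]
finger_force: 0.2
eef_pos: [0.4792, 0.2142, 0.0436]
force: [-0.8, 0.1, 0.1]
finger_force: 0.2
```

L yields with very little force, so it rocks. Pressing on until it lands.

```bash
{ python3 -m pendant '[[1,0,0,-0.0005,0],[1,0,0,-0.0005,0],[1,0,0,0,0]]';python3 -m pendant '[[1,0,0,-0.0005,0],[1,0,0,0,0]]'; python3 -m pendant '[[1,0,0,-0.0004,0],[1,0,0,0,0]]';} | grep -E "pos|force:"
```

```text
eef_pos: [0.4792, 0.2142, 0.0425]
force: [-0.6, 0.1, 0.7]
finger_force: 0.2
eef_pos: [0.4793, 0.2142, 0.0421]
force: [0.1, 0.4, -0.1]
finger_force: 0.2
eef_pos: [0.4793, 0.2143, 0.0417]
force: [0.3, -0.1, 0.8]
finger_force: 0.6
```

```bash
python3 -m pendant '[[1,0,0,-0.0004,0],[1,0,0,0,0]]'| grep -E "pos|force:"
```

```text
eef_pos: [0.4793, 0.2143, 0.0414]
force: [-1.2, -0.3, 5.2]
finger_force: 2.9
```

```bash
python3 -m pendant '[[1,0,0,-0.0002,0],[1,0,0,0,0],[1,0,0,0,0],[1,0,0,0,0],[1,0,0,0,0],[1,0,0,0,0],[1,0,0,0,0]]'| grep -E "pos|force:"; python3 -m pendant '[[1,0,0,0.002,0],[1,0,0,0.003,0],[1,0,0,0.03,0],[1,0,0,0.02,0],[1,0.03,-0.002,0,0],[1,0.04,-0.001,0,0],[1,0.034,0,0,0],[1,0,0,0,0],[1,0,0,-0.025,0],[1,0,0,-0.015,0]]'| grep -E "pos|force:"; python3 -m pendant '[[1,0,0,-0.006,0],[1,0,0,0,0],[1,0,0,0,0]]'
```

```text
eef_pos: [0.4793, 0.2143, 0.0414]
force: [-1.3, -0.2, 6.6]
finger_force: 3.6
eef_pos: [0.5837, 0.2111, 0.0552]
force: [-1.6, -0.3, -1.1]
finger_force: 0.0
time_s: 24.28
eef_pos: [0.5833, 0.2113, 0.0505]
tcp_rot: [0.717, 0.697, -0.0, 0.0]
force: [-0.5, -0.6, 0.3]
gripper_width: 0.0005
finger_force: 0.0
```

```bash
{ python3 -m pendant '[[1,0,0,-0.002,0],[1,0,0,-0.002,0],[1,0,0,-0.001,0],[1,0,0,-0.0005,0],[1,0,0,-0.0005,0],[1,0,0,0,0]]';python3 -m pendant '[[1,0,0,-0.0005,0],[1,0,0,-0.0005,0],[1,0,0,0,0]]'; python3 -m pendant '[[1,0,0,-0.0005,0],[1,0,0,0,0]]';} | grep -E "pos|force:"
```

```text
eef_pos: [0.5834, 0.2113, 0.0442]
force: [0.5, -0.2, 1.5]
finger_force: 0.2
eef_pos: [0.5832, 0.2112, 0.0431]
force: [0.0, -0.4, 1.0]
finger_force: 0.2
eef_pos: [0.5832, 0.2113, 0.0425]
force: [0.7, 0.1, 0.2]
finger_force: 0.2
```

```bash
{ python3 -m pendant '[[1,0,0,-0.0005,0],[1,0,0,0,0]]'; python3 -m pendant '[[1,0,0,-0.0004,0],[1,0,0,0,0]]';} | grep -E "pos|force:"
```

```text
eef_pos: [0.5832, 0.2112, 0.0421]
force: [-0.4, 0.1, 0.8]
finger_force: 0.2
eef_pos: [0.5833, 0.2113, 0.0417]
force: [0.5, -0.6, 0.8]
finger_force: 0.8
```

```bash
{ python3 -m pendant '[[1,0,0,-0.0004,0],[1,0,0,0,0]]';} | grep -E "pos|force:"
```

```text
eef_pos: [0.5833, 0.2113, 0.0415]
force: [-1.2, -0.5, 5.7]
finger_force: 2.7
```

The far end landed too. I'll hold half a second, then rise above the bar and open.

```bash
python3 -m pendant '[[1,0,0,-0.0002,0],[1,0,0,0,0],[1,0,0,0,0],[1,0,0,0,0],[1,0,0,0,0],[1,0,0,0,0],[1,0,0,0,0]]'| grep -E "pos|force:"; python3 -m pendant '[[1,0,0,0.002,0],[1,0,0,0.003,0],[1,0,0,0.03,0],[1,0,0,0.04,0],[1,-0.02,0.001,0.01,0],[1,-0.032,0,0,0],[0,0,0,0,0],[0,0,0,0,0],[0,0,0,0,0],[0,0,0,0,0]]'
python3 - <<'E'
from h import *
a,b=[capture(n)["color"][:,:,::-1] for n in("side","scene")]
cv2.imwrite("pics/g1.png",cv2.convertScaleAbs(np.hstack([cv2.resize(x,(400,400),interpolation=cv2.INTER_NEAREST) for x in(a[110:190,300:380],b[110:210,320:420])]),alpha=1.6))
E
```

```text
eef_pos: [0.5833, 0.2112, 0.0415]
force: [-2.0, -0.5, 6.8]
finger_force: 3.3
time_s: 27.12
eef_pos: [0.5321, 0.2123, 0.126]
tcp_rot: [0.717, 0.697, 0.0, 0.0]
force: [1.2, -0.0, -0.5]
gripper_width: 0.0243
finger_force: 0.0
```

View pics/g1.png

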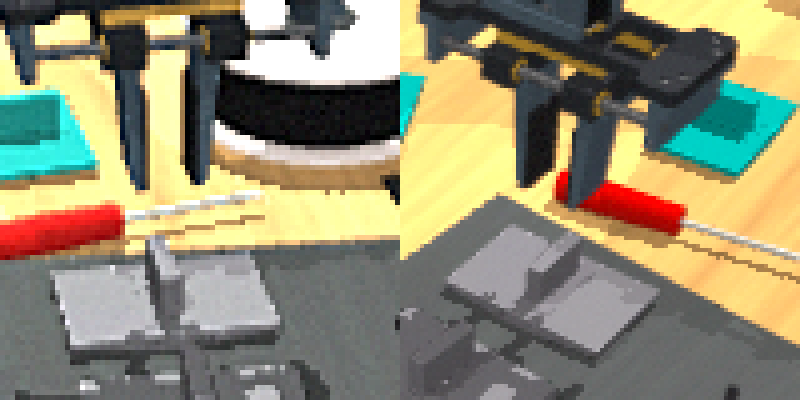

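Both fingertips show at (140,188) and (195,183) in the left crop, straddling the bar at (165,270) and well above it. Descending.

```bash
python3 -m pendant '[[0,-0.0007,0.0005,-0.02,0],[0,0,0,-0.015,0],[0,0,0,-0.01,0],[0,0,0,-0.01,0],[0,0,0,-0.005,0],[0,0,0,0,0],[0,0,0,0,0]]'; python3 -m pendant '[[0,0,0,-0.005,0],[0,0,0,-0.005,0],[0,0,0,-0.003,0],[0,0,0,-0.001,0],[0,0,0,0,0]]'
```

```text
time_s: 27.8
eef_pos: [0.5308, 0.2128, 0.0662]
tcp_rot: [0.717, 0.697, 0.0, -0.0]
force: [0.2, -0.1, -0.3]
gripper_width: 0.0455
finger_force: 0.0
time_s: 28.22
eef_pos: [0.5304, 0.2127, 0.0518]
tcp_rot: [0.717, 0.697, -0.0, -0.0]
force: [-0.4, 0.4, 0.4]
gripper_width: 0.0454
finger_force: 0.0
```

```bash
python3 -m pendant '[[1,0,0,0,0],[1,0,0,0,0],[1,0,0,0,0],[1,0,0,0,0],[1,0,0,0,0],[1,0,0,0,0],[1,0,0,0,0],[1,0,0,0,0]]' 25; python3 -m pendant '[[1,0,0,0.003,0],[1,0,0,0.01,0],[1,0,0,0.02,0],[1,0,0,0.03,0],[1,0,0,0.02,0],[1,0,0,0,0],[1,0,0,0,0]]'
```

```text
time_s: 28.88
eef_pos: [0.5306, 0.2128, 0.0522]
tcp_rot: [0.717, 0.697, 0.0, 0.0]
force: [0.4, 0.1, 1.6]
gripper_width: 0.0119
finger_force: 25.0
time_s: 29.47
eef_pos: [0.5312, 0.2129, 0.1366]
tcp_rot: [0.717, 0.697, 0.001, 0.001]
force: [-0.3, -0.6, -2.1]
gripper_width: 0.012
finger_force: 25.0
```

The grasp holds: 12 mm opening, 25 N. I'll carry it past the tray so the wrist camera can see the tray for a closer measurement.

```bash
python3 -m pendant '[[1,0,-0.015,0.01,0],[1,-0.004,-0.03,0.01,-1],[1,-0.006,-0.038,0.005,-1],[1,-0.007,-0.038,0,-1],[1,-0.007,-0.038,0,-1],[1,-0.007,-0.038,0,-1.5],[1,-0.007,-0.038,0,0],[1,-0.007,-0.038,0,0],[1,-0.007,-0.038,0,0],[1,-0.007,-0.038,0,0]]'; python3 -m pendant '[[1,-0.007,-0.038,0,0],[1,0,-0.038,0,0],[1,0,-0.038,0,0],[1,0,-0.038,0,0],[1,0,-0.038,0,0],[1,0,-0.038,0,0],[1,0,-0.03,0,0],[1,0,-0.02,0,0],[1,0,-0.01,0,0],[1,0,0,0,0]]'
python3 - <<'E'
from h import *
c=wcap();cv2.imwrite("pics/w2.png",c["color"][:,:,::-1])
print([(round(d["p"],2),d["xy"],whit(c,d["xy"],.005)) for d in pinpoint("tray",c)])
for d in trace("tray",c):
    k=max(cv2.findContours(d["mask"].astype(np.uint8),0,1)[0],key=cv2.contourArea)
    q=cv2.approxPolyDP(k,5,True)[:,0];print(round(d["p"],2),[(tuple(p.tolist()),tuple(whit(c,p,.015).tolist())) for p in q])
E
```

```text
time_s: 30.3
eef_pos: [0.4702, -0.1377, 0.1594]
tcp_rot: [0.75, 0.662, -0.0, -0.001]
force: [1.4, -0.2, -1.3]
gripper_width: 0.0117
finger_force: 25.0
time_s: 31.13
eef_pos: [0.4639, -0.4256, 0.1589]
tcp_rot: [0.75, 0.661, -0.0, -0.001]
force: [-0.8, 0.5, -1.6]
gripper_width: 0.0118
finger_force: 25.0
[(0.65, [307.2, 81.3], array([ 0.4658, -0.3116]))]
0.89 [((239, 24), (0.4016, -0.2361)), ((242, 136), (0.3887, -0.3602)), ((374, 134), (0.5295, -0.3766)), ((373, 18), (0.5443, -0.2496))]
```

View pics/w2.png

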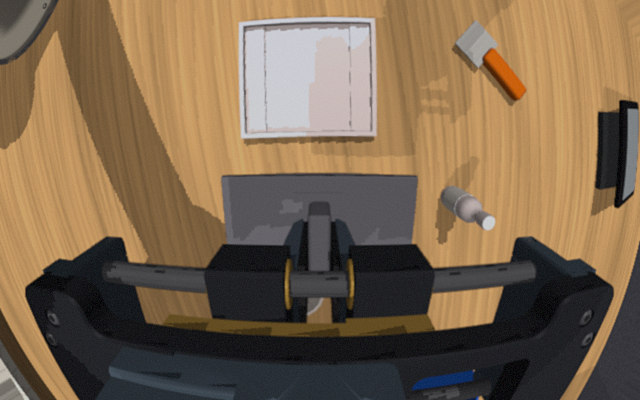

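The wrist view shows the tray with corners (239,24), (373,18), (374,134) and (242,136). Its centre is near (.466,-.307), yaw about -6°. The held lid spans (222..416, 176..245) and is parallel to it.

```bash
python3 -m pendant '[[1,0.002,0.025,0,1],[1,0,0.035,0,0],[1,0,0.03,0,0],[1,0,0.02,0,0],[1,0,0.0085,-0.01,0],[1,0,0,-0.03,0],[1,0,0,-0.03,0],[1,0,0,-0.03,0],[1,0,0,-0.015,0],[1,0,0,0,0]]'; python3 -m pendant '[[1,0,0,-0.008,0],[1,0,0,-0.004,0],[1,0,0,0,0],[1,0,0,0,0]]'
```

```text
time_s: 32.12
eef_pos: [0.4648, -0.303, 0.0424]
tcp_rot: [0.743, 0.669, -0.0, -0.003]
force: [0.5, 0.9, -2.1]
gripper_width: 0.012
finger_force: 25.0
time_s: 32.45
eef_pos: [0.4669, -0.3058, 0.0339]
tcp_rot: [0.744, 0.669, 0.0, 0.001]
force: [-0.6, -0.2, -1.3]
gripper_width: 0.0119
finger_force: 25.0
```

```bash
python3 -m pendant '[[1,0,0,-0.006,0],[1,0,0,-0.005,0],[1,0,0,-0.004,0],[1,0,0,-0.003,0],[1,0,0,-0.002,0],[1,0,0,-0.001,0],[1,0,0,0,0],[1,0,0,0,0]]'|grep -E "pos|force"; { python3 -m pendant '[[1,0,0,-0.001,0],[1,0,0,0,0],[1,0,0,0,0]]';python3 -m pendant '[[1,0,0,-0.001,0],[1,0,0,0,0],[1,0,0,0,0]]'; } |grep -E "pos|force"
```

```text
eef_pos: [0.4666, -0.3058, 0.0122]
force: [-0.8, 0.6, -1.3]
finger_force: 25.0
eef_pos: [0.4666, -0.3058, 0.0112]
force: [0.2, 0.4, -1.7]
finger_force: 25.0
eef_pos: [0.4665, -0.3057, 0.0101]
force: [1.2, -0.4, -2.5]
finger_force: 25.0
```

```bash
{ python3 -m pendant '[[1,0,0,-0.001,0],[1,0,0,0,0],[1,0,0,0,0]]';python3 -m pendant '[[1,0,0,-0.001,0],[1,0,0,0,0],[1,0,0,0,0]]';python3 -m pendant '[[1,0,0,-0.0005,0],[1,0,0,0,0],[1,0,0,0,0]]';python3 -m pendant '[[1,0,0,-0.0005,0],[1,0,0,0,0],[1,0,0,0,0]]'; } |grep -E "pos|force"
```

```text
eef_pos: [0.4665, -0.3057, 0.0091]
force: [1.3, -0.3, -1.9]
finger_force: 25.0
eef_pos: [0.4665, -0.3057, 0.0081]
force: [-0.1, -0.2, -1.0]
finger_force: 25.0
eef_pos: [0.4666, -0.3058, 0.0076]
force: [-0.2, 0.7, -1.8]
finger_force: 25.0
eef_pos: [0.4666, -0.3058, 0.0073]
force: [-0.1, 0.7, 2.8]
finger_force: 25.0
```

It touched down at 0.0073, as predicted. Releasing and retreating.

```bash
python3 -m pendant '[[0,0,0,0,0],[0,0,0,0,0],[0,0,0,0,0],[0,0,0,0,0],[0,0,0,0,0],[0,0,0,0,0]]'; python3 -m pendant '[[0,0,0,0.005,0],[0,0,0,0.015,0],[0,0,0,0.03,0],[0,0,0,0.04,0],[0,0,0,0.04,0],[0,0,-0.03,0.02,0],[0,0,-0.04,0,0],[0,0,-0.03,0,0],[0,0,-0.02,0,0],[0,0,0,0,0]]'
python3 - <<'E'
from h import *
c=wcap()
for t,z in(("tray",.005),("lid_a_center",.024),("lid_a_near",.015),("lid_a_far",.015)):print(t,[(round(d["p"],2),whit(c,d["xy"],z)) for d in pinpoint(t,c)[:2]])
for d in trace("lid_a",c)[:2]:
    k=max(cv2.findContours(d["mask"].astype(np.uint8),0,1)[0],key=cv2.contourArea)
    print(round(d["p"],2),[tuple(whit(c,p,.015).tolist()) for p in cv2.approxPolyDP(k,5,True)[:,0]])
c=capture("side")
for d in trace("lid_a",c): print("side",round(d["p"],2),d["bbox"])
E
```

```text
time_s: 35.12
eef_pos: [0.4666, -0.3057, 0.0071]
tcp_rot: [0.744, 0.668, 0.0, -0.0]
force: [0.2, 0.2, -0.6]
gripper_width: 0.0449
finger_force: 0.0
time_s: 35.95
eef_pos: [0.4663, -0.4297, 0.1575]
tcp_rot: [0.745, 0.668, -0.0, 0.001]
force: [-1.0, 0.6, -0.1]
gripper_width: 0.0457
finger_force: 0.0
tray []
lid_a_center []
lid_a_near []
lid_a_far []
0.86 [(0.412, -0.2609), (0.4058, -0.3365), (0.5219, -0.3502), (0.5283, -0.2732)]
side 0.83 [328.0, 209.0, 351.8, 236.3]
side 0.82 [318.6, 178.1, 355.2, 205.3]
side 0.78 [294.9, 124.3, 318.5, 142.2]
side 0.74 [230.2, 189.4, 279.7, 217.2]
side 0.74 [218.1, 156.4, 256.3, 179.6]
side 0.57 [325.4, 315.0, 389.0, 357.9]
```

The lid measures at (.467,-.305), centred in the tray at (.466,-.306) and lengthwise. The other two lids are where they were.

```bash
python3 -c "
from cell import *
print(hand_in())"
```

```text
the job is handed in; nothing more can be done
None
```

The warped lid was the left one: it rocked at both ends, while the other two were firm when pressed on the near end. It now lies centred, lengthwise and bar up in the reject tray, the two good lids are still on the plate, and the job is handed in (no verdict was returned).

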